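# Park the portioning comb in its guard

## Robot

A 6-joint arm with a two-finger parallel gripper is mounted at the origin on a cart in front of the work surface, level with it; the furniture and walls round the work are solid. World frame = base frame: x ahead of the robot, y to its left, z up, the work surface at z = 0. Lengths are in m, angles in rad, forces in N, time in s.
With the tool pointing down it reaches from about 0.25 to 0.725 m from the base axis. Payload 4 kg.
Tool frame: the origin (TCP) lies midway between the tips of the shut fingers; the grasp point (between the pads) lies 19 mm behind it; z points along the fingers, y is the direction in which the jaws open and shut (so a half turn about z gives the same grasp; the last joint's range is limited). The gripper opens to 85 mm and grips with 20 to 120 N. Pads are 22 mm wide; open, the fingers measure 114 mm over their backs; the gripper's body (76 mm by 85 mm) begins 54 mm behind the grasp point. The pads swing forward as they close: fully open they stand 13 mm farther back than shut.
Start: joints at [-1.139, 0.241, 0.005, 1.335, 0, 1.571], TCP at [0.209, -0.454, 0.231] pointing down, gripper open.
Joint ranges: [-2.72, 2.72], [-1.05, 1.87], [-1.09, 1.28], [-1.99, 2.15], [-1.42, 1.44], [-3.14, 3.14]. Speed limits (rad/s): [2.79, 2.79, 3.14, 3.14, 3.14, 3.14].

## Interface

Orientations are given as a unit quaternion [x, y, z, w].
In Python, from workcell import get_obs, camera, camera_model, job_done, masks_of gives the robot as it stands.
- The arm moves only by the tool jog_arm, never from a script. Its argument "deltas" is a list that holds one entry, the list of rows, each a list of 7 numbers: the shift along the tool's x, y, z in mm, then the turn, a rotation vector about the tool's x, y, z in degrees, then the finger opening in mm, from 0 to 85.4. A call has 1 to 5 rows; each row shifts and turns the pose as measured when the row begins, along the tool's axes as they then stand; what a row does not reach is not made up. A row lasts 1/10 s, in which the tool goes at most 50 mm and 8.59 degrees, less where a joint would pass 70% of its speed; a pose out of reach is approached as far as the arm can. A call with a gripper value outside its range is refused whole. The fingers move at their own pace and stop on an object; the grip force is fixed at half the most. Time passes only in rows, so rows that do not move let the fingers close. It gives the time, the measured TCP pose, the force and the opening at its end, in the units of the state.
- get_obs(): the state, without advancing time (a new reading comes with each control period).
- camera(name): name is "scene" or "top" or "wrist"; returns the picture (400x640x3 uint8, red, green, blue); there is no depth.
- camera_model(name): a dict with "fovy" (degrees; the focal length in pixels is half the picture's height over the tangent of half this angle, whatever the lens; pixels are square), "cx", "cy" (the principal point, pixels), "pose" (4x4, takes a point from camera to world coordinates); the wrist camera has in their place "T_tool_cam" (4x4, takes a point from camera to tool coordinates, whose origin is the TCP and whose axes are the flange's). Camera axes: x right, y down, z forward; pixel columns grow to the right and rows downward; lengths in m; the calibration is good to about 2 mm. A picture is of the moment at which its call begins: read the wrist's pose just before it. camera_model takes no time and is no camera call.
- job_done(): hands the job in, once; it reports no verdict.
Trained networks look in the newest picture that a camera, given by its name, has taken for a name from the list of things; names that differ only in an ending like _2 or _b are one class to them, and where a whole thing is asked for, a point or a joint stands for the part that bears it (a point fixed in the world has none). Each returns a list of dicts, best first, with "conf" (0 to 1); they miss things now and then, are a little off and sometimes report something else, mostly with a low value. They report only what shows in the picture. A call takes as long as a camera call. They do not tell look-alikes from the thing itself.
- masks_of(target, camera): "pixels" (400x640 bool, what is visible of it) and "at" ([column, row] in pixels, amid what is visible of it).
The state is a dict: "clock": time; "joint_pos": joint angles; "joint_vel": joint speeds; "tau": joint torques, N m; "eef_pos": TCP position; "tool_rot": TCP orientation; "ft_force": force on the tool from outside, world axes, zero at the start; "ft_torque": the same for the moment, N m; "grip_width": finger opening in m.
Only numpy, scipy, OpenCV 4.12 (cv2) and the standard library are available. Lean on these libraries where they do the work, as an engineer would, in place of code of your own. Each camera call takes 0.05 s, during which the arm holds its last target. There are 200 camera calls.

## Task

Put the portioning comb away in its slotted guard: pick it up by its wooden handle, lower it so that every tooth enters its own slot, and ease it down until its bar lies flush on the slotted block, then let go. The block sits off-centre along its guard, nobody knows quite how far, so feel for the slots with a light touch; never force the comb or let it drop in, and leave the other things where they are.

Things in the scene. Friction and masses are not known exactly. Their poses are not given: they have to be found in the camera images.
- comb: Loose comb, about 0.25 kg, standing on its five teeth. Origin: middle of the row, at the tooth tips. z up, y along the row, x across (same if turned half round). Flat steel teeth at y = -48, -24, 0, 24, 48, each 5 thick (y), 26 wide (x), 26 long, tips rounded (radius 2.5), under a wooden bar 26 (x) x 122 (y) at z = 26 to 38.
- comb_handle (a point): Middle of the comb's wooden handle, 61 above the tooth tips. The handle is 20 (x) x 70 (y) and stands on the bar from z = 38 to 85; grip it across its 20 mm thickness. Axes as the comb's.
- guard: Comb guard, fixed to the bench: wooden board 110 (x) x 190 (y) x 10 with two low rails (top at z = 22). Origin: centre of the board's underside; z up, y along the slots' row. Between the rails stands the slotted block. Comb tips are at z = 44 here when they stand on the block, at z = 18 when fully home with the bar flush on it. Comb and guard bear up to 30 N between them.
- guard_top (a point): Guard's centre at the height of the slotted block's top (z = 44). The block, 42 (x) x 142 (y), is centred in x but is set 4 to 22 mm to the +y side of this point; how far is not measured. It stays put sideways, but rests on rubber: beyond 3 N it gives 1 mm per 4 N downward, 5 mm at most. Five slots at pitch 24 in y, each 6.5 wide (y), 30 long (x), 28 deep; only one place takes all five.
- dish: Bystander: small open dish with coloured contents, 72 across, 25 high; origin at the centre of its underside.
- cake: Bystander: pale flower-shaped rice cake, 64 x 68 x 26; origin at the centre of its underside.
- stamp: Bystander: small turned wooden stamp standing upright, 27 across, 77 high; origin at the centre of its underside.
- mould: Bystander: light wooden hand mould lying flat, 75 x 184 x 32; origin at the centre of its underside.
Things that resemble listed ones, but are neither listed nor needed, are in the scene too. Of the things shaped like the comb, the wooden one is meant.

How it is judged:
By the outcome, as a careful person would: the job done as asked, in the order asked, and still so for the second after the job is handed in, with the robot touching nothing.
It also fails if it takes over 48 s, if anything falls off the work surface, if the arm or the gripper's body presses on something with over 40 N, if the wrist force passes 120 N, or if a joint passes its speed limit or range.

## Working session

There is one attempt and no reset: what is moved stays moved. The work goes in short steps, Python scripts to look and compute and a tool call to move; the robot and the scene stay as the last step left them, time stands still between calls to the robot, and variables do not carry over. Pictures are saved under pics/ and viewed, about 8 in all and at most 12, crops included, and the job is handed in when it is done.

Besides the shell and the picture viewer there is one more tool, called in YAML: its name, and indented under it one key for each argument. jog_arm: Moves the arm, as the interface text tells. Its arguments: {"type":"object","properties":{"deltas":{"type":"array"}},"required":["deltas"]}

```bash
mkdir -p pics; cat > h.py <<'E'
import numpy as np, cv2
from scipy.spatial.transform import Rotation as R
from workcell import get_obs, camera, camera_model, job_done, masks_of
def model(name,obs=None):
    m=camera_model(name)
    if 'pose' in m: T=np.array(m['pose'])
    else:
        o=obs or get_obs(); B=np.eye(4); B[:3,:3]=R.from_quat(o['tool_rot']).as_matrix(); B[:3,3]=o['eef_pos']; T=B@np.array(m['T_tool_cam'])
    return 200/np.tan(np.radians(m['fovy'])/2),m['cx'],m['cy'],T
def ray(M,px,z):
    f,cx,cy,T=M; d=T[:3,:3]@np.array([(px[0]-cx)/f,(px[1]-cy)/f,1]); return T[:3,3]+d*(z-T[2,3])/d[2]
def proj(M,p):
    f,cx,cy,T=M; q=T[:3,:3].T@(np.asarray(p)-T[:3,3]); return np.array([cx+f*q[0]/q[2],cy+f*q[1]/q[2]])
def save(n,im): cv2.imwrite('pics/'+n,im[:,:,::-1])
E
python3 - <<'E'
from h import *
for c in ('top','scene'):
    im=camera(c); save(c+'1.png',im); M=model(c); print(c,M[0],M[3].round(3).tolist())
    for t in ('comb','guard','dish','cake','stamp','mould'):
        print(t,[(round(d['conf'],2),np.round(d['at']).tolist(),int(d['pixels'].sum()),ray(M,d['at'],.03).round(3).tolist()) for d in masks_of(t,c)][:4])
o=get_obs();print(o)
E
```

```text
top 402.1236207033716 [[0.029, -0.997, 0.069, 0.501], [-0.999, -0.028, 0.017, -0.222], [-0.015, -0.069, -0.997, 0.999], [0.0, 0.0, 0.0, 1.0]]
comb [(0.87, [369.0, 268.0], 681, [0.408, -0.34, 0.03]), (0.61, [388.0, 212.0], 512, [0.543, -0.381, 0.03])]
guard [(0.76, [261.0, 219.0], 3456, [0.519, -0.077, 0.03])]
dish [(0.87, [306.0, 284.0], 712, [0.368, -0.191, 0.03])]
cake [(0.93, [319.0, 129.0], 563, [0.744, -0.21, 0.03])]
stamp [(0.53, [257.0, 126.0], 130, [0.747, -0.059, 0.03])]
mould [(0.94, [370.0, 153.0], 1573, [0.687, -0.336, 0.03])]
scene 414.60367375582865 [[-0.834, -0.427, 0.35, 0.253], [-0.552, 0.642, -0.533, 0.248], [0.003, -0.637, -0.771, 0.742], [0.0, 0.0, 0.0, 1.0]]
comb [(0.88, [403.0, 198.0], 1134, [0.423, -0.351, 0.03]), (0.72, [362.0, 166.0], 763, [0.549, -0.389, 0.03])]
guard [(0.94, [294.0, 274.0], 4781, [0.515, -0.06, 0.03])]
dish [(0.75, [388.0, 263.0], 845, [0.374, -0.184, 0.03])]
cake [(0.65, [248.0, 188.0], 623, [0.732, -0.184, 0.03])]
stamp [(0.42, [202.0, 212.0], 108, [0.769, -0.073, 0.03])]
mould [(0.93, [307.0, 161.0], 1282, [0.669, -0.329, 0.03]), (0.43, [292.0, 275.0], 4827, [0.516, -0.056, 0.03])]
{'clock': 0.7, 'joint_pos': array([-1.13898509e+00,  2.40547462e-01,  5.02434175e-03,  1.33518403e+00,
        1.55148362e-05,  1.57079418e+00]), 'joint_vel': array([-1.46664503e-03, -2.66955051e-05, -5.13336803e-04,  2.35164749e-03,
        5.72259327e-04, -5.20757719e-04]), 'tau': array([-4.94529340e-04, -3.72076857e+01,  2.52641684e+01,  8.94702680e-04,
       -2.07963558e-05,  3.44045752e-06]), 'eef_pos': array([ 0.20927018, -0.45411928,  0.23134204]), 'tool_rot': array([9.76782551e-01, 2.14233156e-01, 1.71293835e-05, 4.18906246e-05]), 'ft_force': array([ 0.52627422, -0.48448374, -0.29150614]), 'ft_torque': array([0.02537943, 0.05812654, 0.0278659 ]), 'grip_width': 0.08571795656370794}
```

```bash
python3 - <<'E'
import cv2,numpy as np
a=cv2.imread('pics/top1.png')[90:330,190:440];b=cv2.imread('pics/scene1.png')[120:340,190:460]
cv2.imwrite('pics/both.png',np.vstack([cv2.resize(a,(400,384*1)),]) if 0 else np.hstack([cv2.resize(a,(396,380)),cv2.resize(b,(400,380))]))
E
```

```text
(no output)
```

View pics/both.png

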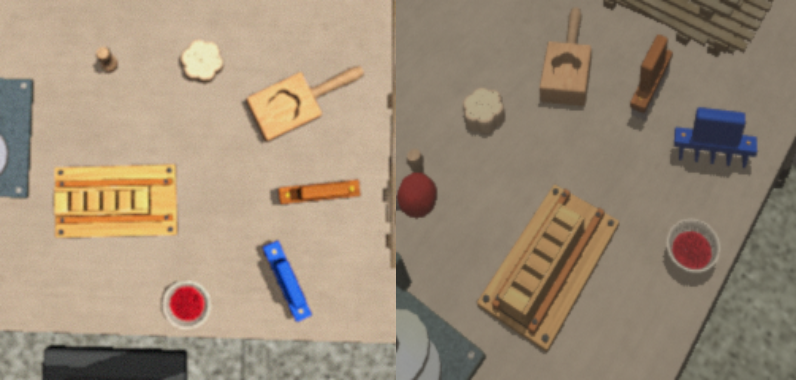

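The wooden (brown-orange) comb is at top ≈(388,212) and scene ≈(362,166). The only look-alike is the blue comb, at top ≈(369,268) and scene ≈(403,198). The guard is at top (261,219), with its block shifted left (world +y). I choose the wooden comb and will measure its pose and the guard's.

```bash
python3 - <<'E'
from h import *
camera('top');M=model('top');camera('scene');S=model('scene')
def rect(m,z,Mo):
    c=cv2.findContours(m.astype(np.uint8),0,1)[0]; c=max(c,key=cv2.contourArea)[:,0].astype(float)
    w=np.array([ray(Mo,p,z)[:2] for p in c]); r=cv2.minAreaRect((w*1000).astype(np.float32)); return r, cv2.boxPoints(r).round(0).tolist()
for c,Mo in (('top',M),('scene',S)):
  for t,z in (('comb',.038),('guard',.010)):
    for d in masks_of(t,c): print(c,t,d['at'],rect(d['pixels'],z,Mo))
im=cv2.imread('pics/top1.png')
a=cv2.resize(im[185:250,200:300],None,fx=4,fy=4,interpolation=2);b=cv2.resize(im[185:250,340:440],None,fx=4,fy=4,interpolation=2)
cv2.imwrite('pics/crop.png',np.hstack([a,b]))
E
```

```text
top comb [390.9, 212.4] (((546.1231689453125, -387.89068603515625), (26.048906326293945, 124.16509246826172), 7.1873579025268555), [[525.0, -328.0], [541.0, -451.0], [567.0, -448.0], [551.0, -325.0]])
top comb [372.3, 268.5] (((412.3115234375, -341.9371643066406), (126.11111450195312, 31.18085479736328), 24.60958480834961), [[348.0, -354.0], [361.0, -382.0], [476.0, -330.0], [463.0, -302.0]])
top guard [261.5, 218.8] (((524.4539794921875, -76.47733306884766), (109.93069458007812, 189.0811767578125), 2.9748682975769043), [[465.0, 15.0], [474.0, -174.0], [584.0, -168.0], [574.0, 21.0]])
scene comb [404.6, 200.2] (((417.14605712890625, -347.45928955078125), (116.46305847167969, 90.91233825683594), 25.854955673217773), [[345.0, -332.0], [385.0, -414.0], [489.0, -363.0], [450.0, -281.0]])
scene comb [360.4, 167.8] (((548.17138671875, -386.01324462890625), (42.90839385986328, 163.42507934570312), 16.161563873291016), [[505.0, -314.0], [550.0, -470.0], [592.0, -459.0], [546.0, -302.0]])
scene guard [294.4, 272.1] (((525.8694458007812, -76.24891662597656), (115.18594360351562, 195.2406463623047), 3.1253585815429688), [[463.0, 18.0], [474.0, -177.0], [589.0, -171.0], [578.0, 24.0]])
```

View pics/crop.png

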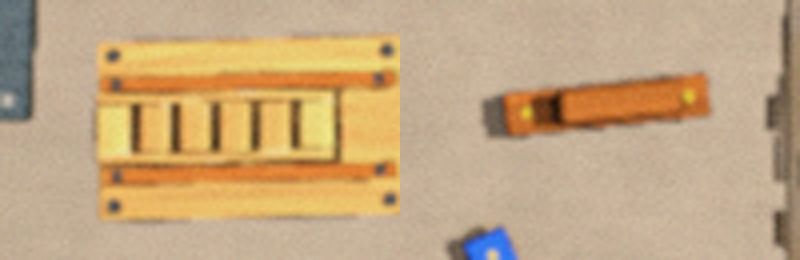

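The crop confirms the wooden comb (crop ≈(605,105)). Five slots show as dark bands at crop x≈135–300. Comb: (0.546, −0.388), yaw 7.2°. Guard: (0.525, −0.076), yaw 3°. Next I plan the move above the comb.

```bash
cat >> h.py <<'E'
def plan(p,ang,n,g):
    """rows to bring TCP to p (m) with tool y at world angle ang (deg, mod 180), tool down"""
    o=get_obs(); Rm=R.from_quat(o['tool_rot']).as_matrix()
    a=np.radians(ang); y=np.array([np.cos(a),np.sin(a),0]); 
    if y@Rm[:,1]<0: y=-y
    z=np.array([0,0,-1.]); Rt=np.column_stack([np.cross(y,z),y,z])
    rv=R.from_matrix(Rm.T@Rt).as_rotvec(); d=(np.array(p)-o['eef_pos'])*1000
    print('err mm',d.round(1),'deg',np.degrees(rv).round(2),'F',o['ft_force'].round(2),'T',o['ft_torque'].round(3),'w',round(o['grip_width']*1000,1),'t',o['clock'])
    rows=[]
    for i in range(n):
        Ri=Rm@R.from_rotvec(rv*i/n).as_matrix()
        rows.append((Ri.T@d/n).round(1).tolist()+np.degrees(rv/n).round(2).tolist()+[g])
    print(rows)
E
python3 -c "
from h import *
plan([.546,-.388,.16],7.2,10,85)"
```

```text
err mm [336.7  66.1 -71.3] deg [  0.     0.   -72.46] F [-1.08 -0.31  0.29] T [-0.039 -0.042  0.022] w 85.3 t 1.0
[[33.3, 8.1, 7.1, 0.0, 0.0, -7.25, 85], [32.1, 12.2, 7.1, 0.0, 0.0, -7.25, 85], [30.3, 16.2, 7.1, 0.0, 0.0, -7.25, 85], [28.0, 19.9, 7.1, 0.0, 0.0, -7.25, 85], [25.3, 23.2, 7.1, 0.0, 0.0, -7.25, 85], [22.1, 26.2, 7.1, 0.0, 0.0, -7.25, 85], [18.6, 28.8, 7.1, 0.0, 0.0, -7.25, 85], [14.9, 30.9, 7.1, 0.0, 0.0, -7.25, 85], [10.8, 32.6, 7.1, 0.0, 0.0, -7.25, 85], [6.6, 33.7, 7.1, 0.0, 0.0, -7.25, 85]]
```

jog_arm:
  deltas:
    - [[33, 8, 7, 0, 0, -7.2, 85], [32, 12, 7, 0, 0, -7.2, 85], [30, 16, 7, 0, 0, -7.2, 85], [28, 20, 7, 0, 0, -7.2, 85], [25, 23, 7, 0, 0, -7.2, 85]]

```text
clock: 1.5
eef_pos: [0.3781, -0.4223, 0.1971]
tool_rot: [0.859, 0.512, -0.001, 0.002]
ft_force: [-0.2, -0.2, 0.6]
grip_width: 0.0849
```

```bash
python3 -c "
from h import *
plan([.546,-.388,.16],7.2,5,85)"
```

```text
err mm [167.9  34.3 -37.1] deg [  0.1    0.25 -35.64] F [-0.19 -0.2   0.6 ] T [-0.043 -0.01   0.064] w 84.9 t 1.5
[[22.1, 26.2, 7.4, 0.02, 0.05, -7.13, 85], [18.6, 28.8, 7.4, 0.02, 0.05, -7.13, 85], [14.9, 30.9, 7.4, 0.02, 0.05, -7.13, 85], [10.9, 32.5, 7.4, 0.02, 0.05, -7.13, 85], [6.8, 33.6, 7.4, 0.02, 0.05, -7.13, 85]]
```

jog_arm:
  deltas:
    - [[22, 26, 7.4, 0, 0, -7.1, 85], [18.6, 28.8, 7.4, 0, 0, -7.1, 85], [15, 31, 7.4, 0, 0, -7.1, 85], [11, 32.5, 7.4, 0, 0, -7.1, 85], [7, 33.6, 7.4, 0, 0, -7.2, 85]]

```text
clock: 2.0
eef_pos: [0.5526, -0.3842, 0.1583]
tool_rot: [0.652, 0.759, -0.002, 0.002]
ft_force: [0.1, -1.3, 0.6]
grip_width: 0.0848
```

jog_arm:
  deltas:
    - [[0, 0, 0, 0, 0, 0, 85]]

```text
clock: 2.1
eef_pos: [0.556, -0.3817, 0.1555]
tool_rot: [0.649, 0.761, -0.001, 0.001]
ft_force: [0.4, 0.3, -0.3]
grip_width: 0.0848
```

```bash
python3 - <<'E'
from h import *
plan([.546,-.388,.16],7.2,1,85)
o=get_obs(); im=camera('wrist'); M=model('wrist',o)
for d in masks_of('comb','wrist'):
    c=max(cv2.findContours(d['pixels'].astype(np.uint8),0,1)[0],key=cv2.contourArea)[:,0]
    w=np.array([ray(M,p,.038)[:2] for p in c.astype(float)]); print(d['conf'],d['at'],cv2.minAreaRect((w*1000).astype(np.float32)))
for z,hx,hy,col in ((.038,13,61,(0,255,0)),(.085,10,35,(0,0,255))):
    a=np.radians(7.2); Q=[[.546+(sx*hx*np.cos(a)-sy*hy*np.sin(a))/1e3,-.388+(sx*hx*np.sin(a)+sy*hy*np.cos(a))/1e3,z] for sx,sy in((1,1),(1,-1),(-1,-1),(-1,1))]
    cv2.polylines(im,[np.array([proj(M,q) for q in Q]).round().astype(np.int32)],True,col,1)
save('w1.png',im)
E
```

```text
err mm [-10.   -6.3   4.5] deg [-0.02  0.19  1.85] F [ 0.4   0.27 -0.29] T [ 0.029 -0.007 -0.007] w 84.8 t 2.1
[[-4.6, -10.9, -4.5, -0.02, 0.19, 1.85, 85]]
0.81 [154.2, 123.5] ((410.6440734863281, -342.87701416015625), (134.38050842285156, 30.383380889892578), 24.923032760620117)
0.66 [310.7, 195.1] ((548.1557006835938, -387.58270263671875), (27.228782653808594, 123.38668060302734), 7.739558696746826)
```

View pics/w1.png

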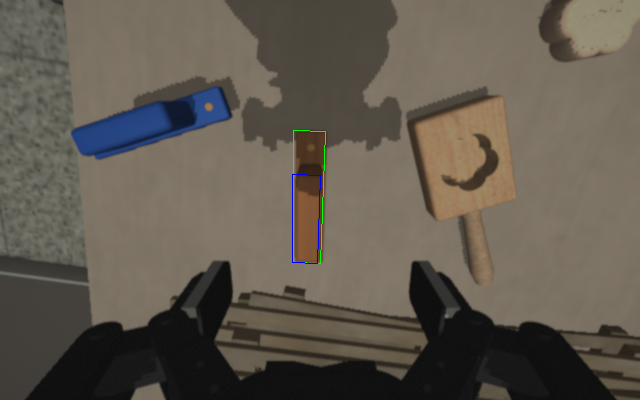

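The overlay (bar outline cols 293–326, rows 130–263) sits on the wooden comb; blue comb at (155,120), mould at (465,160). The position is good to 1–2 mm, so I descend.

```bash
python3 -c "
from h import *
plan([.547,-.388,.044],7.4,4,85)"
```

```text
err mm [  -5.9   -4.6 -113. ] deg [-0.09  0.24  1.33] F [-0.32  0.64 -0.78] T [-0.033  0.022  0.038] w 84.9 t 2.2
[[-0.8, -1.6, 28.3, -0.02, 0.06, 0.33, 85], [-0.8, -1.6, 28.3, -0.02, 0.06, 0.33, 85], [-0.9, -1.6, 28.3, -0.02, 0.06, 0.33, 85], [-0.9, -1.6, 28.3, -0.02, 0.06, 0.33, 85]]
```

jog_arm:
  deltas:
    - [[-3, -6, 25, 0, 0.2, 1.3, 85], [0, 0, 20, 0, 0, 0, 85], [0, 0, 10, 0, 0, 0, 85], [0, 0, 0, 0, 0, 0, 85], [0, 0, 0, 0, 0, 0, 85]]

```text
clock: 2.7
eef_pos: [0.5435, -0.3913, 0.1052]
tool_rot: [0.664, 0.748, -0.001, 0.002]
ft_force: [-0.4, 0.3, 0.4]
grip_width: 0.0851
```

```bash
python3 -c "
from h import *
plan([.547,-.388,.044],7.4,3,85)"
```

```text
err mm [  3.5   3.3 -61.2] deg [ 0.04  0.29 -0.57] F [-0.45  0.28  0.38] T [ 0.048 -0.053  0.043] w 85.1 t 2.7
[[1.1, 1.3, 20.4, 0.01, 0.1, -0.19, 85], [1.0, 1.3, 20.4, 0.01, 0.1, -0.19, 85], [1.0, 1.3, 20.4, 0.01, 0.1, -0.19, 85]]
```

jog_arm:
  deltas:
    - [[1.5, 2, 18, 0, 0.2, -0.4, 85], [1, 1, 18, 0, 0, 0, 85], [0, 0, 14, 0, 0, 0, 85], [0, 0, 5, 0, 0, 0, 85], [0, 0, 0, 0, 0, 0, 85]]

```text
clock: 3.2
eef_pos: [0.5485, -0.3923, 0.0559]
tool_rot: [0.662, 0.749, 0.0, 0.007]
ft_force: [0.6, -0.4, 0.1]
grip_width: 0.0848
```

```bash
python3 -c "
from h import *
plan([.547,-.388,.044],7.4,2,85)"
```

```text
err mm [ -1.5   4.3 -11.9] deg [ 0.51  0.55 -0.34] F [ 0.61 -0.39  0.1 ] T [ 0.097 -0.    -0.02 ] w 84.8 t 3.2
[[2.3, -0.5, 5.9, 0.26, 0.27, -0.17, 85], [2.3, -0.5, 6.0, 0.26, 0.27, -0.17, 85]]
```

jog_arm:
  deltas:
    - [[2.3, -0.5, 7, 0.3, 0.3, -0.2, 85], [2, -0.5, 5, 0.2, 0.2, -0.1, 85], [0, 0, 0, 0, 0, 0, 85], [0, 0, 0, 0, 0, 0, 85]]

```text
clock: 3.6
eef_pos: [0.5481, -0.3888, 0.0453]
tool_rot: [0.66, 0.751, -0.0, 0.002]
ft_force: [0.1, -1.3, 0.2]
grip_width: 0.0851
```

```bash
python3 -c "
from h import *
plan([.547,-.388,.044],7.4,1,85)"
```

```text
err mm [-1.1  0.8 -1.3] deg [ 0.11  0.14 -0.02] F [ 0.14 -1.28  0.17] T [0.025 0.022 0.012] w 85.1 t 3.6
[[1.0, -1.0, 1.3, 0.11, 0.14, -0.02, 85]]
```

jog_arm:
  deltas:
    - [[1, -1, 0.5, 0.1, 0.1, 0, 40], [0, 0, 0, 0, 0, 0, 30], [0, 0, 0, 0, 0, 0, 24], [0, 0, 0, 0, 0, 0, 10], [0, 0, 0, 0, 0, 0, 10]]

```text
clock: 4.1
eef_pos: [0.5474, -0.3883, 0.0459]
tool_rot: [0.66, 0.751, -0.0, 0.001]
ft_force: [-0.3, -0.7, -0.6]
grip_width: 0.0196
```

jog_arm:
  deltas:
    - [[0, 0, 0, 0, 0, 0, 5], [0, 0, 0, 0, 0, 0, 5], [0, 0, 0, 0, 0, 0, 5]]

```text
clock: 4.4
eef_pos: [0.5474, -0.3883, 0.0458]
tool_rot: [0.66, 0.751, -0.0, 0.001]
ft_force: [-0.2, 0.4, -0.4]
grip_width: 0.0196
```

```bash
python3 -c "
from h import *
plan([.547,-.388,.15],7.4,4,5)"
```

```text
err mm [ -0.4   0.3 104.2] deg [ 0.07  0.1  -0.02] F [-0.25  0.44 -0.36] T [0.035 0.04  0.036] w 19.6 t 4.4
[[0.0, -0.1, -26.0, 0.02, 0.02, -0.0, 5], [0.0, -0.1, -26.0, 0.02, 0.02, -0.0, 5], [0.1, -0.1, -26.0, 0.02, 0.02, -0.0, 5], [0.1, -0.1, -26.0, 0.02, 0.02, -0.0, 5]]
```

jog_arm:
  deltas:
    - [[0, 0, -10, 0, 0, 0, 5], [0, 0, -26, 0, 0, 0, 5], [0, 0, -30, 0, 0, 0, 5], [0, 0, -26, 0, 0, 0, 5], [0, 0, -5, 0, 0, 0, 5]]

```text
clock: 4.9
eef_pos: [0.5449, -0.3864, 0.1435]
tool_rot: [0.66, 0.751, -0.001, -0.004]
ft_force: [0.4, -0.3, -1.7]
grip_width: 0.0193
```

```bash
python3 - <<'E'
from h import *
M=model('top'); im=cv2.imread('pics/top1.png').astype(float).mean(2)
a=np.radians(3.0); u=np.array([-np.sin(a),np.cos(a)]); g=np.array([.5245,-.0763])
s=np.arange(-90,110,2); v=[]
for t in s:
    q=[proj(M,[*(g+u*t/1e3+np.array([np.cos(a),np.sin(a)])*w/1e3),.044]) for w in (-6,-3,0,3,6)]
    v.append(np.mean([cv2.getRectSubPix(im.astype(np.float32),(1,1),tuple(map(float,p)))[0,0] for p in q]))
print([(int(t),int(x)) for t,x in zip(s,v)])
print('guard tooth centre at px',ray(M,(254.6,217.5),.044))
plan([.517,-.06,.15],3.0,10,5)
E
```

```text
[(-90, 176), (-88, 176), (-86, 176), (-84, 176), (-82, 176), (-80, 176), (-78, 176), (-76, 177), (-74, 176), (-72, 176), (-70, 175), (-68, 175), (-66, 176), (-64, 177), (-62, 173), (-60, 140), (-58, 102), (-56, 121), (-54, 165), (-52, 194), (-50, 197), (-48, 194), (-46, 192), (-44, 191), (-42, 190), (-40, 190), (-38, 184), (-36, 158), (-34, 107), (-32, 86), (-30, 110), (-28, 154), (-26, 182), (-24, 181), (-22, 178), (-20, 176), (-18, 176), (-16, 177), (-14, 169), (-12, 141), (-10, 91), (-8, 80), (-6, 114), (-4, 158), (-2, 181), (0, 181), (2, 178), (4, 176), (6, 175), (8, 174), (10, 165), (12, 134), (14, 79), (16, 77), (18, 118), (20, 161), (22, 182), (24, 180), (26, 177), (28, 175), (30, 175), (32, 173), (34, 161), (36, 130), (38, 78), (40, 75), (42, 123), (44, 167), (46, 185), (48, 181), (50, 177), (52, 175), (54, 174), (56, 172), (58, 158), (60, 125), (62, 77), (64, 79), (66, 131), (68, 174), (70, 193), (72, 194), (74, 193), (76, 191), (78, 189), (80, 188), (82, 186), (84, 176), (86, 155), (88, 145), (90, 160), (92, 170), (94, 173), (96, 172), (98, 171), (100, 172), (102, 171), (104, 171), (106, 171), (108, 171)]
guard tooth centre at px [ 0.52163867 -0.06370337  0.044     ]
err mm [-27.9 326.4   6.5] deg [-0.33 -0.25  4.38] F [ 0.42 -0.25 -1.69] T [-0.04  -0.088  0.007] w 19.3 t 4.9
[[32.7, 1.4, -0.5, -0.03, -0.02, 0.44, 5], [32.7, 1.2, -0.5, -0.03, -0.02, 0.44, 5], [32.8, 0.9, -0.5, -0.03, -0.02, 0.44, 5], [32.8, 0.7, -0.6, -0.03, -0.02, 0.44, 5], [32.8, 0.4, -0.6, -0.03, -0.02, 0.44, 5], [32.8, 0.2, -0.6, -0.03, -0.02, 0.44, 5], [32.8, -0.1, -0.6, -0.03, -0.02, 0.44, 5], [32.8, -0.3, -0.6, -0.03, -0.02, 0.44, 5], [32.8, -0.6, -0.6, -0.03, -0.02, 0.44, 5], [32.8, -0.8, -0.6, -0.03, -0.02, 0.44, 5]]
```

jog_arm:
  deltas:
    - [[25, 1, -1, 0, 0, 0.5, 5], [33, 1, -1, 0, 0, 0.5, 5], [33, 1, -1, 0, 0, 0.5, 5], [33, 1, -1, 0, 0, 0.5, 5], [33, 1, -1, 0, 0, 0.5, 5]]

```text
clock: 5.4
eef_pos: [0.5313, -0.2299, 0.1465]
tool_rot: [0.68, 0.733, -0.001, -0.003]
ft_force: [0.6, -0.2, -2.8]
grip_width: 0.0193
```

```bash
python3 -c "
from h import *
plan([.5237,-.0608,.15],3.0,5,5)"
```

```text
err mm [ -7.6 169.1   3.5] deg [-0.34 -0.15  1.29] F [ 0.59 -0.19 -2.76] T [ 0.019 -0.021  0.014] w 19.3 t 5.4
[[33.8, 1.0, -0.6, -0.07, -0.03, 0.26, 5], [33.8, 0.9, -0.6, -0.07, -0.03, 0.26, 5], [33.8, 0.7, -0.7, -0.07, -0.03, 0.26, 5], [33.8, 0.6, -0.7, -0.07, -0.03, 0.26, 5], [33.9, 0.4, -0.7, -0.07, -0.03, 0.26, 5]]
```

jog_arm:
  deltas:
    - [[34, 0.5, -1, 0, 0, 0, 5], [34, 0.5, -1, 0, 0, 0, 5], [34, 0.5, 0, 0, 0, 0, 5], [34, 0.5, 0, 0, 0, 0, 5], [15, 0, 0, 0, 0, 0, 5]]

```text
clock: 5.9
eef_pos: [0.5174, -0.0705, 0.1449]
tool_rot: [0.68, 0.734, -0.003, -0.006]
ft_force: [0.9, 0.1, -1.4]
grip_width: 0.0193
```

jog_arm:
  deltas:
    - [[0, 0, 0, 0, 0, 0, 5], [0, 0, 0, 0, 0, 0, 5]]

```text
clock: 6.1
eef_pos: [0.5161, -0.068, 0.1437]
tool_rot: [0.678, 0.735, -0.003, -0.007]
ft_force: [-0.8, -0.3, -1.9]
grip_width: 0.0192
```

```bash
python3 - <<'E'
from h import *
plan([.5237,-.0608,.15],3.0,1,5)
o=get_obs(); save('w2.png',camera('wrist'))
E
```

```text
err mm [7.6 7.2 6.3] deg [-0.87 -0.36  1.64] F [-0.82 -0.34 -1.9 ] T [ 0.002 -0.051  0.045] w 19.2 t 6.1
[[6.6, 8.0, -6.3, -0.87, -0.36, 1.64, 5]]
```

View pics/w2.png

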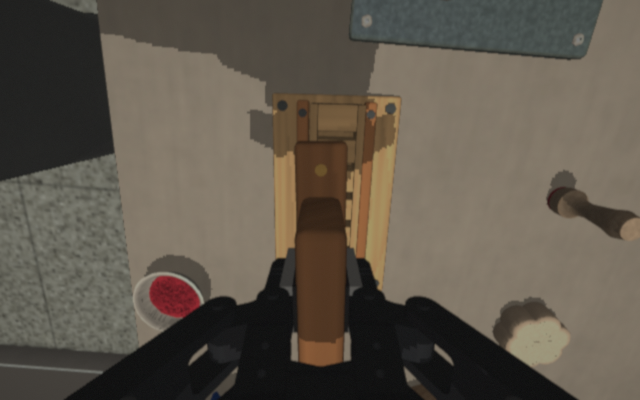

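The comb hangs straight in the grip: far bar end at (321,142), near end at (322,365). The block's far end is at about (337,104). I check the comb's position along the grip and the block offset from these.

```bash
python3 - <<'E'
from h import *
o=get_obs(); M=model('wrist',o); Rm=R.from_quat(o['tool_rot']).as_matrix(); p=o['eef_pos']
tip=p[2]-.0458
for px in ((321,142),(322,365)): print('bar end in tool mm',(Rm.T@(ray(M,px,tip+.038)-p)*1e3).round(1))
a=np.radians(3); U=np.array([[np.cos(a),np.sin(a)],[-np.sin(a),np.cos(a)]])
for px in ((337,104),(337,96)): print('guard mm',(U@(ray(M,px,.044 if px[1]==104 else .01)[:2]-[.5245,-.0763])*1e3).round(1))
im=cv2.imread('pics/w2.png'); cv2.imwrite('pics/w2c.png',cv2.resize(im[90:260,265:415],None,fx=3.5,fy=3.5,interpolation=2))
E
```

```text
bar end in tool mm [61.2  0.5  8.2]
bar end in tool mm [-74.4   1.2   7.3]
guard mm [ 1.  86.9]
guard mm [ 1.9 93.2]
```

View pics/w2c.png

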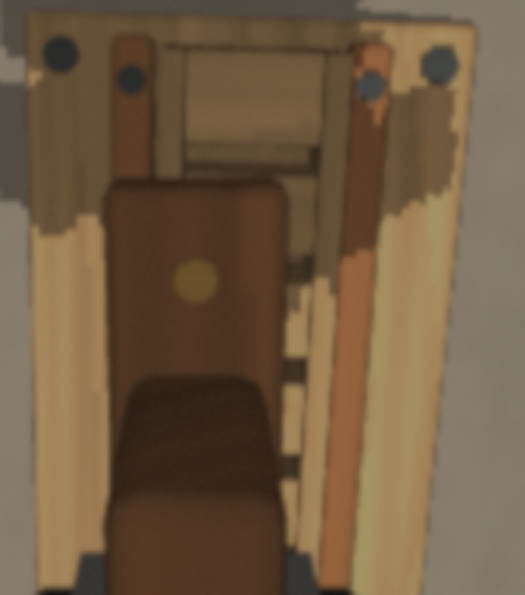

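Comb centre is within 0.5 mm of the TCP, and the block offset is ≈15.7 mm (the top and wrist views agree). Now I align and go down to just above the block.

```bash
cat >> h.py <<'E'
A=np.radians(3.0); UX=np.array([np.cos(A),np.sin(A)]); UY=np.array([-np.sin(A),np.cos(A)]); G=np.array([.5245,-.0763])
def gp(z,y=15.7,x=.7,n=1):
    """TCP to guard coords x,y (mm) with tips at height z (mm)"""
    o=get_obs(); e=np.array(o['eef_pos'][:2])-G
    print('guard xy',(np.array([e@UX,e@UY])*1e3).round(2),'tip z',round(o['eef_pos'][2]*1e3-45.8,2))
    plan([*(G+UX*x/1e3+UY*y/1e3),(z+45.8)/1e3],3.0,n,5)
E
python3 -c "
from h import *
gp(80)"
```

```text
guard xy [-8.    8.51] tip z 97.87
err mm [  8.3   7.6 -17.9] deg [-0.87 -0.39  1.6 ] F [-0.99  0.15 -1.69] T [-0.057 -0.008  0.015] w 19.1 t 6.15
[[6.8, 9.2, 17.8, -0.87, -0.39, 1.6, 5]]
```

jog_arm:
  deltas:
    - [[3.4, 4.6, 9, -0.4, -0.2, 0.8, 5], [3.4, 4.6, 9, -0.4, -0.2, 0.8, 5], [0, 0, 0, 0, 0, 0, 5], [0, 0, 0, 0, 0, 0, 5]]

```text
clock: 6.55
eef_pos: [0.5252, -0.0631, 0.1228]
tool_rot: [0.691, 0.723, -0.001, 0.0]
ft_force: [0.1, 0.5, -2.0]
grip_width: 0.0192
```

```bash
python3 -c "
from h import *
gp(60)"
```

```text
guard xy [ 1.37 13.16] tip z 77.01
err mm [ -0.8   2.5 -17. ] deg [-0.07  0.08 -0.42] F [ 0.13  0.49 -1.98] T [ 0.034  0.027 -0.001] w 19.2 t 6.55
[[2.6, -0.7, 17.0, -0.07, 0.08, -0.42, 5]]
```

jog_arm:
  deltas:
    - [[2, -0.7, 8, 0, 0, -0.3, 5], [1, 0, 8, 0, 0, -0.1, 5], [0, 0, 4, 0, 0, 0, 5], [0, 0, 0, 0, 0, 0, 5], [0, 0, 0, 0, 0, 0, 5]]

```text
clock: 7.05
eef_pos: [0.5238, -0.0605, 0.1005]
tool_rot: [0.689, 0.725, -0.001, -0.0]
ft_force: [-0.7, -1.2, -2.2]
grip_width: 0.0191
```

```bash
python3 -c "
from h import *
gp(48)"
```

```text
guard xy [ 0.16 15.77] tip z 54.67
err mm [ 0.5 -0.  -6.7] deg [-0.14  0.07 -0.05] F [-0.66 -1.16 -2.24] T [-0.004  0.031  0.062] w 19.1 t 7.05
[[-0.1, 0.6, 6.7, -0.14, 0.07, -0.05, 5]]
```

jog_arm:
  deltas:
    - [[0, 0.5, 4, -0.1, 0.1, 0, 5], [0, 0, 3, 0, 0, 0, 5], [0, 0, 0, 0, 0, 0, 5], [0, 0, 0, 0, 0, 0, 5]]

```text
clock: 7.45
eef_pos: [0.5249, -0.0606, 0.0935]
tool_rot: [0.689, 0.725, 0.0, 0.0]
ft_force: [-0.4, -0.8, -2.0]
grip_width: 0.0192
```

```bash
python3 -c "
from h import *
gp(44)"
```

```text
guard xy [ 1.19 15.64] tip z 47.69
err mm [-0.5  0.  -3.7] deg [ 0.04 -0.02 -0.05] F [-0.4  -0.77 -1.99] T [ 0.023  0.013 -0.041] w 19.2 t 7.45
[[0.1, -0.5, 3.7, 0.04, -0.02, -0.05, 5]]
```

jog_arm:
  deltas:
    - [[0, -0.5, 1.5, 0, 0, 0, 5], [0, 0, 1, 0, 0, 0, 5], [0, 0, 1, 0, 0, 0, 5]]

```text
clock: 7.75
eef_pos: [0.5247, -0.0607, 0.0902]
tool_rot: [0.689, 0.725, 0.001, 0.001]
ft_force: [0.9, -0.1, -1.0]
grip_width: 0.0193
```

jog_arm:
  deltas:
    - [[0, 0, 1, 0, 0, 0, 5], [0, 0, 1, 0, 0, 0, 5]]

```text
clock: 7.95
eef_pos: [0.5247, -0.0607, 0.0881]
tool_rot: [0.689, 0.725, 0.001, 0.001]
ft_force: [0.4, -0.1, -1.6]
grip_width: 0.0192
```

```bash
python3 -c "
from h import *
gp(42)"
```

```text
guard xy [ 1.06 15.56] tip z 42.28
err mm [-0.4  0.1 -0.3] deg [ 0.11 -0.01 -0.05] F [ 0.45 -0.1  -1.64] T [ 0.026  0.029 -0.014] w 19.2 t 7.95
[[0.1, -0.4, 0.3, 0.11, -0.01, -0.05, 5]]
```

jog_arm:
  deltas:
    - [[0, -0.2, 1, 0.1, 0, 0, 5], [0, 0, 1, 0, 0, 0, 5]]

```text
clock: 8.15
eef_pos: [0.5245, -0.0607, 0.0859]
tool_rot: [0.689, 0.725, 0.0, -0.0]
ft_force: [-0.7, -0.2, -2.7]
grip_width: 0.0198
```

jog_arm:
  deltas:
    - [[0, 0, 1, 0, 0, 0, 5], [0, 0, 1, 0, 0, 0, 5]]

```text
clock: 8.35
eef_pos: [0.5246, -0.0607, 0.0837]
tool_rot: [0.689, 0.725, 0.0, -0.0]
ft_force: [-0.6, -1.0, -1.8]
grip_width: 0.0194
```

```bash
python3 -c "
from h import *
gp(36)"
```

```text
guard xy [ 0.89 15.58] tip z 37.89
err mm [-0.2  0.1 -1.9] deg [-0.   -0.01 -0.05] F [-0.65 -1.02 -1.79] T [-0.003 -0.001  0.016] w 19.4 t 8.35
[[0.1, -0.2, 1.9, -0.0, -0.01, -0.05, 5]]
```

The tips are 6 mm below the block top with no load, so all the teeth are in their slots. I continue gently.

jog_arm:
  deltas:
    - [[0, 0, 1.5, 0, 0, 0, 5], [0, 0, 1.5, 0, 0, 0, 5], [0, 0, 1.5, 0, 0, 0, 5]]

```text
clock: 8.65
eef_pos: [0.5246, -0.0607, 0.0789]
tool_rot: [0.689, 0.725, 0.0, -0.0]
ft_force: [-0.6, -0.0, -0.7]
grip_width: 0.0193
```

jog_arm:
  deltas:
    - [[0, 0, 1.5, 0, 0, 0, 5], [0, 0, 1.5, 0, 0, 0, 5], [0, 0, 1.5, 0, 0, 0, 5]]

```text
clock: 8.95
eef_pos: [0.5246, -0.0607, 0.0739]
tool_rot: [0.689, 0.725, 0.0, -0.0]
ft_force: [0.5, 0.0, -2.0]
grip_width: 0.0194
```

```bash
python3 -c "
from h import *
gp(22)"
```

```text
guard xy [ 0.9  15.58] tip z 28.11
err mm [-0.2  0.1 -6.1] deg [-0.   -0.01 -0.05] F [ 0.55  0.01 -1.97] T [ 0.032 -0.009 -0.032] w 19.4 t 8.95
[[0.1, -0.2, 6.1, -0.0, -0.01, -0.05, 5]]
```

jog_arm:
  deltas:
    - [[0, 0, 1.5, 0, 0, 0, 5], [0, 0, 1.5, 0, 0, 0, 5], [0, 0, 1.5, 0, 0, 0, 5]]

```text
clock: 9.25
eef_pos: [0.5246, -0.0607, 0.069]
tool_rot: [0.689, 0.725, 0.0, -0.0]
ft_force: [1.2, 0.4, -2.1]
grip_width: 0.0196
```

jog_arm:
  deltas:
    - [[0, 0, 1, 0, 0, 0, 5], [0, 0, 1, 0, 0, 0, 5], [0, 0, 0.5, 0, 0, 0, 5]]

```text
clock: 9.55
eef_pos: [0.5245, -0.0607, 0.0661]
tool_rot: [0.689, 0.725, -0.0, -0.0]
ft_force: [-0.1, -0.5, -2.4]
grip_width: 0.0191
```

```bash
python3 -c "
from h import *
gp(18)"
```

```text
guard xy [ 0.78 15.61] tip z 20.26
err mm [-0.1  0.1 -2.3] deg [-0.02 -0.01 -0.05] F [-0.07 -0.49 -2.44] T [-0.023 -0.02  -0.013] w 19.1 t 9.55
[[0.1, -0.1, 2.3, -0.02, -0.01, -0.05, 5]]
```

jog_arm:
  deltas:
    - [[0, 0, 0.7, 0, 0, 0, 5], [0, 0, 0.7, 0, 0, 0, 5]]

```text
clock: 9.75
eef_pos: [0.5245, -0.0607, 0.0646]
tool_rot: [0.689, 0.725, -0.0, -0.0]
ft_force: [0.0, -0.1, -1.6]
grip_width: 0.0192
```

jog_arm:
  deltas:
    - [[0, 0, 0.5, 0, 0, 0, 5], [0, 0, 0.5, 0, 0, 0, 5]]

```text
clock: 9.95
eef_pos: [0.5246, -0.0607, 0.0637]
tool_rot: [0.689, 0.725, 0.0, -0.0]
ft_force: [-0.4, 0.6, 1.0]
grip_width: 0.0199
```

```bash
python3 -c "
from h import *
gp(18)"
```

```text
guard xy [ 0.93 15.59] tip z 17.91
err mm [-0.2  0.1  0.1] deg [ 0.   -0.01 -0.05] F [-0.4   0.57  0.99] T [-0.056  0.245  0.033] w 19.9 t 9.95
[[0.1, -0.2, -0.1, 0.0, -0.01, -0.05, 5]]
```

jog_arm:
  deltas:
    - [[0, 0, 0.4, 0, 0, 0, 5], [0, 0, 0, 0, 0, 0, 5]]

```text
clock: 10.15
eef_pos: [0.5246, -0.0607, 0.0638]
tool_rot: [0.689, 0.725, 0.0, 0.0]
ft_force: [-0.3, -0.2, -1.2]
grip_width: 0.0192
```

```bash
python3 -c "
from h import *
gp(18)"
```

```text
guard xy [ 0.91 15.56] tip z 18.05
err mm [-0.2  0.1 -0. ] deg [ 0.01 -0.   -0.05] F [-0.27 -0.24 -1.18] T [ 0.002  0.09  -0.05 ] w 19.2 t 10.15
[[0.1, -0.2, 0.0, 0.01, -0.0, -0.05, 5]]
```

jog_arm:
  deltas:
    - [[0, 0, 0.5, 0, 0, 0, 5], [0, 0, 0.5, 0, 0, 0, 5], [0, 0, 0.5, 0, 0, 0, 5]]

```text
clock: 10.45
eef_pos: [0.5247, -0.0607, 0.0632]
tool_rot: [0.689, 0.725, 0.0, 0.0]
ft_force: [-1.8, 0.2, 3.9]
grip_width: 0.0196
```

```bash
python3 -c "
from h import *
gp(18)"
```

```text
guard xy [ 1.   15.55] tip z 17.38
err mm [-0.3  0.1  0.6] deg [ 0.05  0.01 -0.05] F [-1.81  0.17  3.95] T [ 0.045  0.483 -0.002] w 19.6 t 10.45
[[0.1, -0.3, -0.6, 0.05, 0.01, -0.05, 5]]
```

Seated on the bar: tips at about 17.4–18 with about 6 N of support. Relax, open the fingers and rise.

jog_arm:
  deltas:
    - [[0, 0, 0, 0, 0, 0, 5], [0, 0, 0, 0, 0, 0, 24], [0, 0, 0, 0, 0, 0, 35], [0, 0, 0, 0, 0, 0, 50], [0, 0, 0, 0, 0, 0, 50]]

```text
clock: 10.95
eef_pos: [0.5259, -0.0609, 0.0631]
tool_rot: [0.689, 0.725, 0.001, 0.001]
ft_force: [0.3, -0.0, -0.2]
grip_width: 0.05
```

jog_arm:
  deltas:
    - [[0, 0, -6, 0, 0, 0, 50], [0, 0, -20, 0, 0, 0, 50], [0, 0, -30, 0, 0, 0, 50], [0, 0, -40, 0, 0, 0, 50], [0, 0, -30, 0, 0, 0, 50]]

```text
clock: 11.45
eef_pos: [0.5216, -0.0604, 0.1887]
tool_rot: [0.689, 0.725, -0.003, -0.004]
ft_force: [1.1, -0.5, 1.0]
grip_width: 0.0498
```

jog_arm:
  deltas:
    - [[-30, 0, -5, 0, 0, 0, 60], [-40, 0, -5, 0, 0, 0, 60], [-30, 0, 0, 0, 0, 0, 60], [0, 0, 0, 0, 0, 0, 60], [0, 0, 0, 0, 0, 0, 60]]

```text
clock: 11.95
eef_pos: [0.5317, -0.1633, 0.2088]
tool_rot: [0.688, 0.726, 0.002, 0.003]
ft_force: [0.0, 0.6, 0.0]
grip_width: 0.0601
```

```bash
python3 - <<'E'
from h import *
o=get_obs(); a=camera('wrist'); b=camera('scene')
print(o['eef_pos'],o['ft_force'],o['clock'])
save('fin.png',np.hstack([cv2.resize(a[0:400,120:520],(400,400)),cv2.resize(b[130:340,190:400],(400,400))]))
E
```

```text
[ 0.53166393 -0.16328531  0.20878686] [0.03814375 0.57418246 0.02836252] 11.95
```

View pics/fin.png

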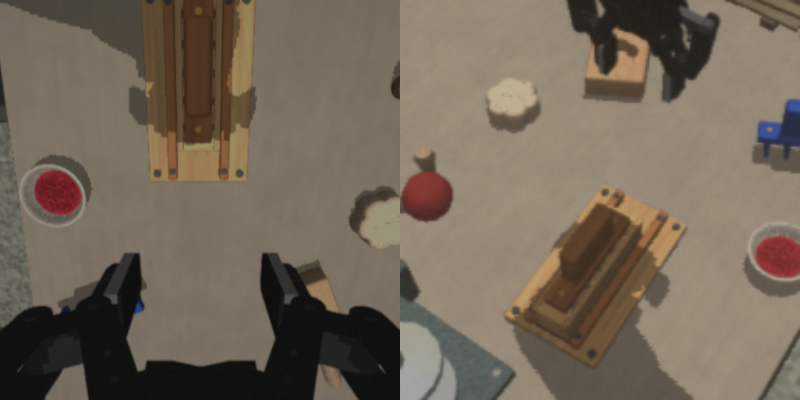

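The comb sits with its bar flush on the block: wrist view around (198,70), scene view around (590,260). The dish, cake, stamp, mould and blue comb are where they were, and the gripper is clear, so I hand the job in.

```bash
python3 -c "
from h import *
print(job_done())"
```

```text
the job is handed in; nothing more can be done
None
```

The wooden comb is in its guard, released, and the job was handed in at about 12 s on the robot's clock, against the 48 s limit. I gripped it by its handle and found the block about 15.6 mm off-centre from the images. I lowered it in steps of about 1 mm, and at those checks the teeth met no resistance on the way in.

- **Seating:** The bar touched the block at the expected height, with the tips at about 18 mm. A light press of about 6 N took it to 17.4 mm before I let go.
- **Final views:** In the last wrist and scene pictures the bar lies flat on the block. The gripper is clear and open, and the bystanders in view look unmoved by eye. The gripper partly hides the mould there. I did not re-measure any of them.
- **Less certain:** The wrist torque showed one side of the bar touching slightly before the other (about 0.25 N·m, then 0.5 N·m under the press). I did not chase it, as both views show the comb level.

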